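Fetch the hemmed-in drop bottle and restore the bottle stand

TASK

Fetch the small dark grey bottle from the back of the wooden bottle stand: first move the amber dropper bottle and the clear glass bottle, which stand in its way, over into the yellow side tray, then stand the grey bottle on the middle of the white tile. Finally put the amber and the clear bottle back on the stand, each on the very spot from which it came (do not swap them). Keep every bottle upright and leave the beaker and the spot plate alone.

Things in the scene. Friction and masses are not known exactly. Their poses are not given: they have to be found in the camera images.
- bottle_stand: Fixed wooden stand, x -75 to +55, y -95 to +95 mm, top 10 mm above the table, origin at table height, x away from the robot. Black rings mark the rear bottle place at (-5, 0) mm and front places at (-27, +46), (-27, -46). Backstop behind the rear place: 60 mm wide, 73 high, front at x = +20. Grip front bottles with fingers along x; once they are gone, the grey one along y.
- side_tray: Fixed yellow open tray for parking bottles, 140 mm along its x by 180 mm along its y, rim 12 mm high, walls and floor about 4 mm thick. Origin under its centre at table height. Room for two bottles side by side, e.g. at y = +42 and -42 mm.
- white_tile: Fixed white square ceramic tile, 90 x 90 mm, 6 mm thick; origin under its centre at table height.
- grey_bottle: The bottle to fetch: small dark grey glass bottle, open mouth, diameter 37 mm, height 78 mm. Origin at the centre of its underside, z up. Stands on the rear place of the stand. Good grip with the TCP about 40 mm above its underside.
- amber_bottle: Amber (brown) dropper bottle with a black collar and a red rubber bulb; diameter 41 mm up to 50 mm height, then narrowing, total height 109 mm. Origin at the centre of its underside, z up. Stands on one of the two front places. Good grip with the TCP about 50 mm above its underside.
- clear_bottle: Clear glass reagent bottle, no stopper, diameter 52 mm, height 86 mm. Origin at the centre of its underside, z up. Stands on the other front place. Good grip with the TCP about 42 mm above its underside.
- beaker: Bystander: small clear beaker, diameter 37 mm, height 53 mm, loose on the table; origin at the centre of its underside. Not to be disturbed.
- spot_plate: Bystander: white spot plate with six round wells, 57 x 83 mm, 11 mm high, loose on the table; origin at the centre of its underside. Not to be disturbed.
Mind the look-alikes: they are no part of the job. What is shaped like the grey_bottle but blue or green is not meant.

How it is judged:
On the way, in this order (a step that is already met when the one before it is completed fails the run):
1. the amber and the clear bottle both stand released in the side tray, the grey bottle still in its place (x of amber_bottle in the frame of side_tray between -0.055 and 0.055 m and y of amber_bottle in the frame of side_tray between -0.075 and 0.075 m and z of each of amber_bottle, clear_bottle in the frame of side_tray below 0.012 m and angle between each of amber_bottle, clear_bottle's own z axis and vertical below 0.15 rad and x of clear_bottle in the frame of side_tray between -0.055 and 0.055 m and y of clear_bottle in the frame of side_tray between -0.075 and 0.075 m and contact force between the fingers and amber_bottle below 0.3 N and contact force between the fingers and clear_bottle below 0.3 N and distance of grey_bottle from where it was at the start of the episode below 0.02 m), for 0.2 s.
2. the grey bottle stands released on the middle of the tile while the other two wait in the tray (horizontal distance between grey_bottle and white_tile below 0.02 m and z of grey_bottle in the frame of white_tile below 0.012 m and angle between each of grey_bottle, amber_bottle, clear_bottle's own z axis and vertical below 0.15 rad and contact force between the fingers and grey_bottle below 0.3 N and x of amber_bottle in the frame of side_tray between -0.055 and 0.055 m and y of amber_bottle in the frame of side_tray between -0.075 and 0.075 m and z of each of amber_bottle, clear_bottle in the frame of side_tray below 0.012 m and x of clear_bottle in the frame of side_tray between -0.055 and 0.055 m and y of clear_bottle in the frame of side_tray between -0.075 and 0.075 m), for 0.2 s.
At the end, for the whole second after the job is handed in: The grey bottle stands upright on the white tile, its centre within 20 mm of the tile's centre; the amber and the clear bottle stand upright on the stand, each within 15 mm of where it stood at the start; all are released and at rest (horizontal distance between grey_bottle and white_tile below 0.02 m and z of grey_bottle in the frame of white_tile below 0.012 m and angle between each of grey_bottle, amber_bottle, clear_bottle's own z axis and vertical below 0.15 rad and distance of each of amber_bottle, clear_bottle from where it was at the start of the episode below 0.015 m and contact force between the fingers and grey_bottle below 0.3 N and linear speed of each of grey_bottle, amber_bottle, clear_bottle below 0.02 m/s and angular speed of each of grey_bottle, amber_bottle, clear_bottle below 0.2 rad/s and contact force between the fingers and amber_bottle below 0.3 N and contact force between the fingers and clear_bottle below 0.3 N); the robot touches nothing.
It fails at once if the beaker or the spot plate is shifted by more than 20 mm or tipped (distance of any of beaker, spot_plate from where it was at the start of the episode above 0.02 m or angle between any of beaker, spot_plate's own z axis and vertical above 0.5 rad).
It fails at once if a bottle is tipped by more than about 40 degrees (angle between any of grey_bottle, amber_bottle, clear_bottle's own z axis and vertical above 0.7 rad).
It also fails if it takes over 120 s, if anything falls off the work surface, if the arm or the gripper's body presses on something with over 40 N, if the wrist force passes 120 N, or if a joint passes its speed limit or range.

ROBOT

A 7-joint arm with a two-finger parallel gripper is mounted at the origin on a cart in front of the work surface, level with it; the furniture and walls round the work are solid. World frame = base frame: x ahead of the robot, y to its left, z up, the work surface at z = 0. Lengths are in m, angles in rad, forces in N, time in s.
With the tool pointing down it reaches from about 0.4 to 0.85 m from the base axis. Payload 4.5 kg.
Tool frame: the origin (TCP) lies between the finger pads, 19 mm behind the fingertips; this is the grasp point; z points along the fingers, y is the line along which they close (so a half turn about z gives the same grasp; the last joint's range is limited). The gripper opens to 88 mm and grips with 3 to 60 N. Pads are 18 mm wide; open, the fingers measure 123 mm over their backs; the gripper's body (75 mm by 187 mm) begins 45 mm behind the grasp point.
Start: joints at [1.148, 0.689, -0.195, 1.565, 0.157, 0.902, -0.215], TCP at [0.276, -0.561, 0.257] pointing down, gripper open.
Joint ranges: [-3.01, 3.01], [-0.46, 2.08], [-1.47, 1.51], [0.13, 2.56], [-1, 4.14], [0.04, 2.09], [-2.66, 2.66]. Speed limits (rad/s): [2.57, 2.57, 3.14, 3.14, 3.14, 3.14, 3.14].

INTERFACE

Orientations are given as a unit quaternion [x, y, z, w].
In Python, from plant import r gives the robot as it stands.
- The arm moves only by the tool play_rows, never from a script. Its arguments are lists of equal length, an entry for each row: "translation": the shift along the tool's x, y, z in m, a list of three; "delta_rot": the turn, a rotation vector about the tool's x, y, z in degrees, a list of three; "grip": the opening, from -1 (shut) to 1 (fully open). In form: {"translation": [[x, y, z], ...], "delta_rot": [[rx, ry, rz], ...], "grip": [grip, ...]}. A call has 1 to 20 rows; each row shifts and turns the commanded pose from where the row before left it, along the tool's axes as they then stand; what a row does not reach is not made up. A row lasts 1/8 s, in which the tool goes at most 62.5 mm and 10.7 degrees, less where a joint would pass 70% of its speed; a pose out of reach is approached as far as the arm can. A call with a gripper value outside its range is refused whole. The fingers move at their own pace and stop on an object; "squeeze" is the grip in N (left out, the last holds). Time passes only in rows, so rows that do not move let the fingers close. It gives the time, the measured TCP pose, the force, the opening and the grip force at its end, in the units of the state.
- r.get_state(): the state, without advancing time (a new reading comes with each control period).
- r.snapshot(name): name is "scene" or "top" or "wrist"; returns the picture (400x640x3 uint8, blue, green, red); there is no depth.
- r.get_calibration(name): a dict with "intrinsics" (3x3 intrinsics, pixels), "eye" and "rotation" of the camera in the world. Camera axes: x right, y up, looking along -z (the intrinsics and any distortion apply to the point x, -y, -z); pixel columns grow to the right and rows downward; lengths in m; the calibration is good to about 2 mm. A picture is of the moment at which its call begins: read the wrist's pose just before it. get_calibration takes no time and is no camera call; for the wrist camera it gives the pose at the moment of the call.
- r.finish_job(): hands the job in; it is judged then, once.
Trained networks look in the newest picture that a camera, given by its name, has taken for a name from the list of things; names that differ only in an ending like _2 or _b are one class to them, and where a whole thing is asked for, a point or a joint stands for the part that bears it (a point fixed in the world has none). Each returns a list of dicts, best first, with "confidence" (0 to 1); they miss things now and then, are a little off and sometimes report something else, mostly with a low value. They report only what shows in the picture. A call takes as long as a camera call. They do not tell look-alikes from the thing itself.
- r.look_for(camera, target): "point" ([x, y, z] in m, in world coordinates, good to about 4 mm: the middle of the surface that is visible of it).
- r.silhouettes(camera, target): "pixels" (400x640 bool, what is visible of it).
The state is a dict: "clock": time; "q": joint angles; "qd": joint speeds; "joint_torque": joint torques, N m; "tool_pos": TCP position; "eef_rot": TCP orientation; "contact_force": force on the tool from outside, world axes, zero at the start; "moment": the same for the moment, N m; "opening": opening from 0.0 (shut) to 1.0 (fully open); "finger_force": force on a finger pad.
Only numpy, scipy, OpenCV 4.12 (cv2) and the standard library are available. Lean on these libraries where they do the work, as an engineer would, in place of code of your own. Each camera call takes 0.05 s, during which the arm holds its last target. There are 200 camera calls.

## Working session

There is one attempt and no reset: what is moved stays moved. The work goes in short steps, Python scripts to look and compute and a tool call to move; the robot and the scene stay as the last step left them, time stands still between calls to the robot, and variables do not carry over. Pictures are saved under pics/ and viewed, at most 14 in all, crops included, and the job is handed in when it is done.

Besides the shell and the picture viewer there is one more tool, called after "Request:" as name(argument=value, ...) on one line, values as JSON. play_rows: Moves the arm, as the interface text tells. Its arguments: {"type":"object","properties":{"translation":{"type":"array","items":{"type":"array","items":{"type":"number"}}},"delta_rot":{"type":"array","items":{"type":"array","items":{"type":"number"}}},"grip":{"type":"array","items":{"type":"number"}},"squeeze":{"type":"number"}},"required":["translation","delta_rot","grip"]}

```bash
mkdir -p pics
python3 - <<'E'
from plant import r
import cv2,numpy as np
s=r.get_state();print(s['clock'],s['tool_pos'],s['eef_rot'],s['opening'])
for c in("top","scene"):
    cv2.imwrite(f"pics/{c}0.png",r.snapshot(c))
    k=r.get_calibration(c);print(c,k)
    for n in("bottle_stand","side_tray","white_tile","grey_bottle","amber_bottle","clear_bottle","beaker","spot_plate"):
        print(n,[(np.round(d['point'],3).tolist(),round(d['confidence'],2)) for d in r.look_for(c,n)][:4])
E
```

```text
0.0 [ 0.27534149 -0.56041251  0.25659794] [ 9.74021836e-01  2.26452191e-01 -2.80869465e-04 -8.87923908e-04] 1.0033940170994866
top {'intrinsics': array([[516.85031994,   0.        , 309.38475142],
       [  0.        , 516.85031994, 199.50240164],
       [  0.        ,   0.        ,   1.        ]]), 'eye': array([ 0.31927238, -0.00247621,  1.31026547]), 'rotation': array([-0.06787153,  0.0580711 ,  0.71466085, -0.69374424])}
bottle_stand [([0.46, 0.232, 0.006], 0.61)]
side_tray [([0.507, -0.273, 0.006], 0.89), ([0.42, 0.198, 0.071], 0.22)]
white_tile []
grey_bottle [([0.574, 0.295, 0.058], 0.72), ([0.616, 0.251, 0.05], 0.7), ([0.45, 0.246, 0.07], 0.66), ([0.576, 0.199, 0.056], 0.61)]
amber_bottle [([0.423, 0.199, 0.068], 0.84)]
clear_bottle [([0.439, 0.288, 0.082], 0.8)]
beaker [([0.662, 0.153, 0.02], 0.65)]
spot_plate [([0.642, -0.147, 0.011], 0.77)]
scene {'intrinsics': array([[364.53529836,   0.        , 315.76381875],
       [  0.        , 364.53529836, 200.72787871],
       [  0.        ,   0.        ,   1.        ]]), 'eye': array([-0.00290734,  0.44207149,  0.52646948]), 'rotation': array([-0.19825943,  0.43071686,  0.79459457, -0.37920397])}
bottle_stand [([0.419, 0.267, 0.014], 0.63)]
side_tray [([0.506, -0.27, 0.006], 0.93)]
white_tile [([0.479, 0.006, 0.008], 0.78), ([0.442, 0.257, 0.063], 0.51), ([0.418, 0.301, 0.071], 0.42)]
grey_bottle [([0.563, 0.3, 0.051], 0.83), ([0.445, 0.256, 0.066], 0.76), ([0.614, 0.255, 0.044], 0.75), ([0.569, 0.208, 0.048], 0.65)]
amber_bottle [([0.414, 0.209, 0.06], 0.65)]
clear_bottle [([0.421, 0.304, 0.069], 0.76)]
beaker [([0.647, 0.154, 0.039], 0.62)]
spot_plate [([0.639, -0.145, 0.008], 0.54)]
```

View pics/top0.png

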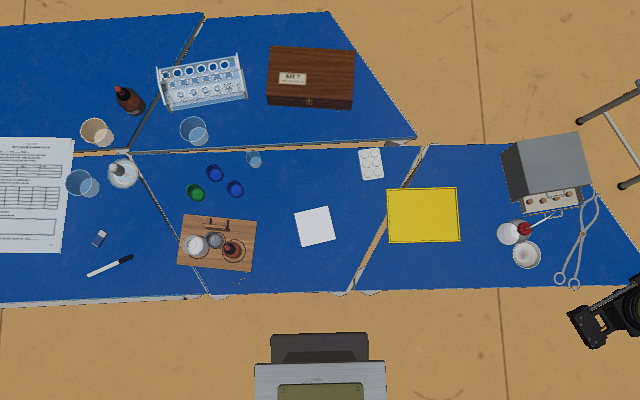

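View pics/scene0.png

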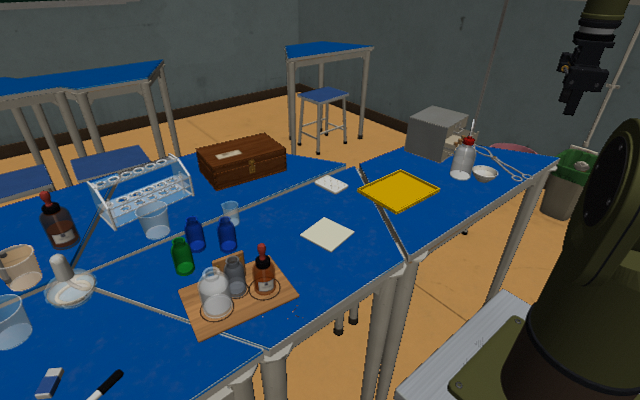

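The candidates for the grey bottle in the top view are the grey one on the stand at (215,240), the green at (195,193), and the blues at (215,173) and (236,189). I choose (215,240). The amber bottle is at (235,250), with a look-alike on the rear table at (128,98). The clear bottle is at (198,245). Next I fit the fixtures and check with a close crop.

```bash
cat > h.py <<'E'
from plant import r
import numpy as np, cv2
from scipy.spatial.transform import Rotation as R
def ray(c,uv):
    k=r.get_calibration(c);K=k['intrinsics'];uv=np.atleast_2d(uv).astype(float)
    d=np.c_[(uv[:,0]-K[0,2])/K[0,0],-(uv[:,1]-K[1,2])/K[1,1],-np.ones(len(uv))]
    return k['eye'],R.from_quat(k['rotation']).apply(d)
def onz(c,uv,z):
    e,d=ray(c,uv);return (e+d*((z-e[2])/d[:,2])[:,None])[:,:2]
def proj(c,P):
    k=r.get_calibration(c);K=k['intrinsics'];p=R.from_quat(k['rotation']).inv().apply(np.atleast_2d(P)-k['eye'])
    return np.c_[K[0,0]*p[:,0]/-p[:,2]+K[0,2],K[1,1]*-p[:,1]/-p[:,2]+K[1,2]]
E
python3 - <<'E'
from h import *
ims={c:r.snapshot(c) for c in("top","scene")}
for n,z in(("bottle_stand",.010),("side_tray",.012),("white_tile",.006)):
  for c in ims:
    for d in r.silhouettes(c,n)[:1]:
        m=d['pixels'].astype(np.uint8)
        v,u=np.nonzero(m);P=onz(c,np.c_[u,v],z)
        rc=cv2.minAreaRect((P*1000).astype(np.float32))
        print(n,c,round(d['confidence'],2),m.sum(),(u.min(),u.max(),v.min(),v.max()),np.round(rc[0],1),np.round(rc[1],1),round(rc[2],1))
a=cv2.resize(ims["top"][200:285,165:270],None,fx=5,fy=5,interpolation=cv2.INTER_CUBIC)
b=cv2.resize(ims["scene"][235:340,170:305],None,fx=4,fy=4,interpolation=cv2.INTER_CUBIC)
cv2.imwrite("pics/ca.png",a);cv2.imwrite("pics/cb.png",b)
E
```

```text
bottle_stand top 0.9 2775 (np.int64(177), np.int64(256), np.int64(215), np.int64(270)) [451.  250.2] [191.9 130.1] 81.9
bottle_stand scene 0.67 3218 (np.int64(179), np.int64(297), np.int64(251), np.int64(340)) [469.8 247.9] [189.  180.3] 83.2
side_tray top 0.63 3922 (np.int64(386), np.int64(460), np.int64(187), np.int64(242)) [ 506.3 -272.5] [181.4 140.8] 89.9
side_tray scene 0.84 1998 (np.int64(357), np.int64(439), np.int64(170), np.int64(213)) [ 503.2 -267.8] [194.6 148.5] 88.9
white_tile top 0.69 1250 (np.int64(295), np.int64(335), np.int64(205), np.int64(246)) [4.864e+02 2.000e-01] [90.8 91.4] 11.8
white_tile scene 0.85 1024 (np.int64(300), np.int64(353), np.int64(217), np.int64(251)) [484.7   2.8] [91.9 94.6] 11.8
```

View pics/ca.png

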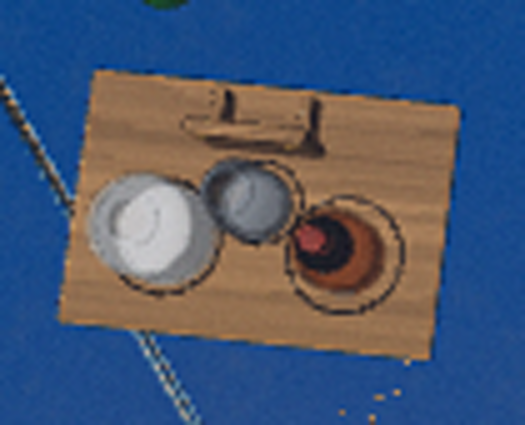

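View pics/cb.png

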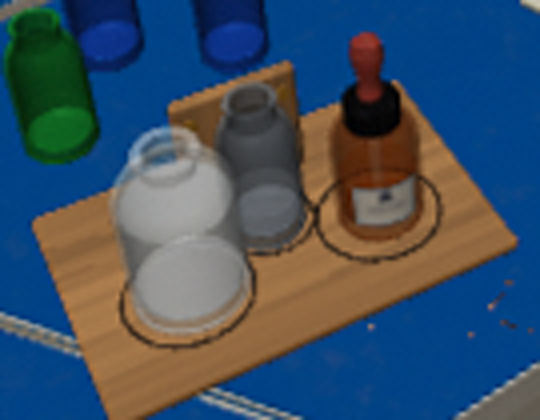

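The crops confirm it: the grey open bottle is in front of the backstop, the clear one on its left (+y), the amber one on its right (-y). Now I refine the bottle positions with a silhouette fit.

```bash
cat >> h.py <<'E'
from scipy.optimize import minimize
SH={"amber_bottle":[(0,.0205),(.05,.0205),(.065,.013),(.085,.011),(.105,.007),(.109,.003)],
    "clear_bottle":[(0,.026),(.052,.026),(.068,.014),(.086,.016)],
    "grey_bottle":[(0,.0185),(.047,.0185),(.062,.011),(.078,.0125)]}
def render(c,n,xy,z0):
    t=np.linspace(0,2*np.pi,40);im=np.zeros((400*4,640*4),np.uint8)
    rings=[proj(c,np.c_[xy[0]+q*np.cos(t),xy[1]+q*np.sin(t),np.full(40,z0+h)]) for h,q in SH[n]]
    for a,b in zip(rings,rings[1:]):
        cv2.fillConvexPoly(im,cv2.convexHull((np.r_[a,b]*4+2).astype(np.int32)),255)
    return cv2.resize(im,(640,400),interpolation=cv2.INTER_AREA)/255.
def locate(n,guess,z0,cams=("top","scene"),snap=False):
    out={}
    for c in cams:
        if snap: r.snapshot(c)
        best=None
        for d in r.silhouettes(c,n):
            m=d['pixels'];v,u=np.nonzero(m)
            e=np.linalg.norm(onz(c,[[u.mean(),v.mean()]],z0+.035)[0]-guess)
            if best is None or e<best[0]: best=(e,m)
        if best and best[0]<.05: out[c]=best[1].astype(float)
    def cost(p,cs): return sum(np.abs(render(c,n,p,z0)-out[c]).sum()/out[c].sum() for c in cs)
    res={}
    for cs in [[c] for c in out]+([list(out)] if len(out)>1 else []):
        o=minimize(cost,guess,args=(cs,),method="Nelder-Mead",options=dict(initial_simplex=np.array(guess)+[[0,0],[.008,0],[0,.008]],xatol=2e-4,fatol=1e-3))
        res["+".join(cs)]=(np.round(o.x*1000,1).tolist(),round(o.fun,2))
    return res
E
python3 - <<'E'
from h import *
for n,g in(("amber_bottle",(.428,.207)),("clear_bottle",(.441,.298)),("grey_bottle",(.456,.2495))):
    print(n,locate(n,np.array(g),.010,snap=True))
E
```

```text
amber_bottle {'top': ([429.2, 206.1], np.float64(0.07)), 'scene': ([431.5, 203.7], np.float64(0.12)), 'top+scene': ([429.0, 205.4], np.float64(0.2))}
clear_bottle {'top': ([443.2, 299.7], np.float64(0.07)), 'scene': ([444.5, 294.4], np.float64(0.09)), 'top+scene': ([442.5, 296.3], np.float64(0.24))}
grey_bottle {'top': ([454.8, 252.4], np.float64(0.09)), 'scene': ([457.4, 248.3], np.float64(0.23)), 'top+scene': ([454.7, 250.6], np.float64(0.37))}
```

Request:
play_rows(translation=[[0,0,0],[0,0,0],[0,0,0],[0,0,0],[0,0,0],[0,0,0]], delta_rot=[[0,0,-9],[0,0,-9],[0,0,-9],[0,0,-9],[0,0,-9],[0,0,-10.7]], grip=[1,1,1,1,1,1])

```text
clock: 2.65
tool_pos: [0.2756, -0.561, 0.2574]
eef_rot: [0.754, 0.657, -0.0, 0.0]
contact_force: [-0.2, -0.3, -0.4]
opening: 1.004
finger_force: 0.0
```

Request:
play_rows(translation=[[0.0388,0.0173,0],[0.0388,0.0173,0],[0.0388,0.0173,0],[0.0388,0.0173,0],[0.0388,0.0173,0],[0.0388,0.0173,0],[0.0388,0.0173,0],[0.0388,0.0173,0],[0.0388,0.0173,0],[0.0388,0.0173,0],[0.0392,-0.0126,0],[0.0392,-0.0126,0],[0.0392,-0.0126,0],[0.0392,-0.0126,0],[0.0392,-0.0126,0],[0.0392,-0.0126,0],[0.0392,-0.0126,0],[0.0392,-0.0126,0],[0.0392,-0.0126,0],[0.0392,-0.0126,0]], delta_rot=[[0,0,0],[0,0,0],[0,0,0],[0,0,0],[0,0,0],[0,0,0],[0,0,0],[0,0,0],[0,0,0],[0,0,0],[0,0,0],[0,0,0],[0,0,0],[0,0,0],[0,0,0],[0,0,0],[0,0,0],[0,0,0],[0,0,0],[0,0,0]], grip=[0.5,0.5,0.5,0.5,0.5,0.5,0.5,0.5,0.5,0.5,0.5,0.5,0.5,0.5,0.5,0.5,0.5,0.5,0.5,0.5])

```text
clock: 5.15
tool_pos: [0.4324, 0.2059, 0.2576]
eef_rot: [0.755, 0.655, 0.0, 0.0]
contact_force: [0.7, 0.3, 0.6]
opening: 0.748
finger_force: 0.0
```

```bash
cat >> h.py <<'E'
def to(x,y,z):
    s=r.get_state();Rt=R.from_quat(s['eef_rot']);d=np.array([x,y,z])-s['tool_pos']
    a=np.degrees(np.arctan2(*Rt.as_matrix()[[0,1],1][::-1]))
    print("t",round(s['clock'],2),"pos",np.round(s['tool_pos'],4),"tool shift",np.round(Rt.inv().apply(d),4),"tooly deg",round(a,1),"q",np.round(s['q'],2),"open",round(s['opening'],3),"ff",s['finger_force'],"F",np.round(s['contact_force'],1))
E
python3 -c "
from h import *
to(.429,.206,.13)"
```

```text
t 5.15 pos [0.4324 0.2059 0.2576] tool shift [-0.0004 -0.0034  0.1276] tooly deg -8.1 q [-0.28  0.52 -0.4   1.99  0.31  0.69 -1.01] open 0.748 ff 0.0 F [0.7 0.3 0.6]
```

Request:
play_rows(translation=[[0,-0.0034,0],[0,0,0.03],[0,0,0.03],[0,0,0.03],[0,0,0.03],[0,0,0.0076],[0,0,0],[0,0,0]], delta_rot=[[0,0,0],[0,0,0],[0,0,0],[0,0,0],[0,0,0],[0,0,0],[0,0,0],[0,0,0]], grip=[0.5,0.5,0.5,0.5,0.5,0.5,0.5,0.5])

```text
clock: 6.15
tool_pos: [0.4298, 0.2051, 0.1308]
eef_rot: [0.756, 0.655, 0.001, 0.0]
contact_force: [0.5, 1.3, 0.3]
opening: 0.75
finger_force: 0.0
```

```bash
python3 -c "
from h import *
to(.429,.206,.06)
cv2.imwrite('pics/w1.png',np.hstack([r.snapshot('wrist'),cv2.resize(r.snapshot('scene')[160:340,170:350],(400,400))])[:, :1040][::1,::1] if 0 else cv2.resize(np.hstack([r.snapshot('wrist'),cv2.resize(r.snapshot('scene')[160:340,170:350],(400,400))]),(790,304)))"
```

```text
t 6.15 pos [0.4298 0.2051 0.1308] tool shift [ 0.0007 -0.001   0.0708] tooly deg -8.2 q [-0.4   0.73 -0.23  2.12  0.47  0.34 -1.16] open 0.75 ff 0.0 F [0.5 1.3 0.3]
```

View pics/w1.png

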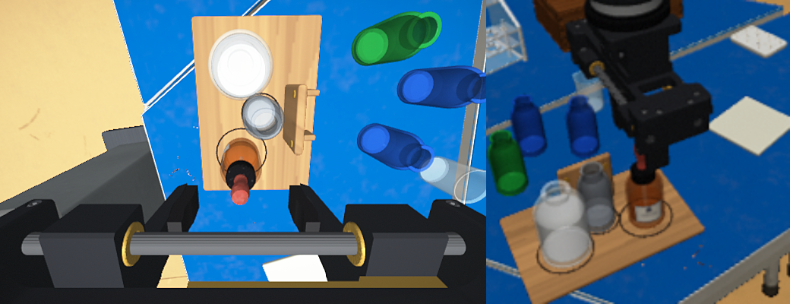

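The wrist picture shows the bulb centred between the open fingers, so I can go down.

Request:
play_rows(translation=[[0,0,0.014],[0,0,0.014],[0,0,0.014],[0,0,0.01],[0,0,0]], delta_rot=[[0,0,0],[0,0,0],[0,0,0],[0,0,0],[0,0,0]], grip=[0.5,0.5,0.5,0.5,0.5])

```text
clock: 6.88
tool_pos: [0.429, 0.205, 0.0776]
eef_rot: [0.755, 0.655, -0.0, 0.0]
contact_force: [0.6, 0.1, 0.2]
opening: 0.752
finger_force: 0.0
```

```bash
python3 -c "
from h import *
to(.429,.206,.06)"
```

```text
t 6.88 pos [0.429  0.205  0.0776] tool shift [ 0.001  -0.0002  0.0176] tooly deg -8.1 q [-0.46  0.83 -0.13  2.14  0.52  0.2  -1.21] open 0.752 ff 0.0 F [0.6 0.1 0.2]
```

Request:
play_rows(translation=[[0.001,0,0.005],[0,0,0.005],[0,0,0.005],[0,0,0.002],[0,0,0]], delta_rot=[[0,0,0],[0,0,0],[0,0,0],[0,0,0],[0,0,0]], grip=[0.5,0.5,0.5,0.5,0.5])

```text
clock: 7.5
tool_pos: [0.4292, 0.206, 0.0606]
eef_rot: [0.755, 0.655, -0.0, 0.0]
contact_force: [1.2, 0.3, 0.0]
opening: 0.75
finger_force: 0.0
```

Request:
play_rows(translation=[[0,0,0],[0,0,0],[0,0,0],[0,0,0],[0,0,0],[0,0,0],[0,0,0],[0,0,0]], delta_rot=[[0,0,0],[0,0,0],[0,0,0],[0,0,0],[0,0,0],[0,0,0],[0,0,0],[0,0,0]], grip=[0.3,0.2,0.1,0,-0.1,-0.2,-0.3,-0.3], squeeze=15)

```text
clock: 8.5
tool_pos: [0.4289, 0.2061, 0.0608]
eef_rot: [0.755, 0.655, -0.0, -0.0]
contact_force: [-1.8, 1.0, 2.3]
opening: 0.453
finger_force: 15.0
```

Request:
play_rows(translation=[[0,0,-0.01],[0,0,-0.02],[0,0,-0.03],[0,0,-0.03],[0,0,-0.03],[0,0,-0.02],[0,0,-0.01],[0,0,0]], delta_rot=[[0,0,0],[0,0,0],[0,0,0],[0,0,0],[0,0,0],[0,0,0],[0,0,0],[0,0,0]], grip=[-0.3,-0.3,-0.3,-0.3,-0.3,-0.3,-0.3,-0.3])

```text
clock: 9.5
tool_pos: [0.4296, 0.206, 0.2113]
eef_rot: [0.756, 0.655, 0.001, 0.0]
contact_force: [0.3, -0.1, -1.8]
opening: 0.454
finger_force: 15.0
```

Request:
play_rows(translation=[[-0.01,0.003,0],[-0.02,0.006,0],[-0.03,0.009,0],[-0.04,0.011,0],[-0.04,0.012,0],[-0.04,0.012,0],[-0.04,0.012,0],[-0.04,0.012,0],[-0.04,0.012,0],[-0.04,0.012,0],[-0.04,0.012,0],[-0.04,0.012,0],[-0.04,0.012,0],[-0.03,0.009,0],[-0.02,0.005,0],[-0.003,0,0],[0,0,0],[0,0,0]], delta_rot=[[0,0,0],[0,0,0],[0,0,0],[0,0,0],[0,0,0],[0,0,0],[0,0,0],[0,0,0],[0,0,0],[0,0,0],[0,0,0],[0,0,0],[0,0,0],[0,0,0],[0,0,0],[0,0,0],[0,0,0],[0,0,0]], grip=[-0.3,-0.3,-0.3,-0.3,-0.3,-0.3,-0.3,-0.3,-0.3,-0.3,-0.3,-0.3,-0.3,-0.3,-0.3,-0.3,-0.3,-0.3])

```text
clock: 11.75
tool_pos: [0.5062, -0.3217, 0.2107]
eef_rot: [0.755, 0.656, 0.0, -0.0]
contact_force: [-1.0, -0.1, 0.3]
opening: 0.451
finger_force: 15.0
```

```bash
python3 -c "
from h import *
to(.506,-.313,.0547)"
```

```text
t 11.75 pos [ 0.5062 -0.3217  0.2107] tool shift [ 0.0085 -0.0013  0.156 ] tooly deg -8.0 q [ 0.76  0.75 -0.49  1.68  0.45  0.83 -0.06] open 0.451 ff 14.9858525048694 F [-1.  -0.1  0.3]
```

Request:
play_rows(translation=[[0.0085,-0.0013,0.01],[0,0,0.025],[0,0,0.03],[0,0,0.03],[0,0,0.025],[0,0,0.015],[0,0,0.01],[0,0,0.005],[0,0,0.003],[0,0,0.002],[0,0,0],[0,0,0]], delta_rot=[[0,0,0],[0,0,0],[0,0,0],[0,0,0],[0,0,0],[0,0,0],[0,0,0],[0,0,0],[0,0,0],[0,0,0],[0,0,0],[0,0,0]], grip=[-0.3,-0.3,-0.3,-0.3,-0.3,-0.3,-0.3,-0.3,-0.3,-0.3,-0.3,-0.3])

```text
clock: 13.25
tool_pos: [0.5063, -0.3147, 0.0561]
eef_rot: [0.755, 0.655, 0.0, 0.0]
contact_force: [-0.6, -0.3, -1.1]
opening: 0.45
finger_force: 15.0
```

Request:
play_rows(translation=[[0,0,0.001],[0,0,0],[0,0,0],[0,0,0],[0,0,0],[0,0,0],[0,0,-0.01],[0,0,-0.03],[0,0,-0.04],[0,0,-0.04],[0,0,-0.03],[0,0,-0.01],[0,0,0]], delta_rot=[[0,0,0],[0,0,0],[0,0,0],[0,0,0],[0,0,0],[0,0,0],[0,0,0],[0,0,0],[0,0,0],[0,0,0],[0,0,0],[0,0,0],[0,0,0]], grip=[-0.3,-0.2,0,0.2,0.4,0.5,0.5,0.5,0.5,0.5,0.6,0.7,0.7])

```text
clock: 14.88
tool_pos: [0.5061, -0.3147, 0.2151]
eef_rot: [0.755, 0.655, -0.0, 0.0]
contact_force: [0.5, -1.2, -0.6]
opening: 0.847
finger_force: 0.0
```

```bash
python3 -c "
from h import *
to(.4425,.2975,.215)
print(locate('amber_bottle',np.array([.506,-.314]),.004,snap=True))"
```

```text
t 14.88 pos [ 0.5061 -0.3147  0.2151] tool shift [ 5.970e-01 -1.495e-01 -3.000e-04] tooly deg -8.1 q [ 0.76  0.74 -0.49  1.69  0.45  0.83 -0.08] open 0.847 ff 0.0 F [ 0.5 -1.2 -0.6]
{'top': ([504.6, -314.2], np.float64(0.16)), 'scene': ([508.0, -318.4], np.float64(0.11)), 'top+scene': ([506.0, -315.9], np.float64(0.29))}
```

Request:
play_rows(translation=[[0.02,-0.005,0],[0.03,-0.0075,0],[0.04,-0.01,0],[0.04,-0.01,0],[0.04,-0.01,0],[0.04,-0.01,0],[0.04,-0.01,0],[0.04,-0.01,0],[0.04,-0.01,0],[0.04,-0.01,0],[0.04,-0.01,0],[0.04,-0.01,0],[0.04,-0.01,0],[0.04,-0.01,0],[0.04,-0.01,0],[0.02,-0.005,0],[0.007,-0.002,0],[0,0,0],[0,0,0]], delta_rot=[[0,0,0],[0,0,0],[0,0,0],[0,0,0],[0,0,0],[0,0,0],[0,0,0],[0,0,0],[0,0,0],[0,0,0],[0,0,0],[0,0,0],[0,0,0],[0,0,0],[0,0,0],[0,0,0],[0,0,0],[0,0,0],[0,0,0]], grip=[0.7,0.7,0.7,0.7,0.7,0.7,0.7,0.7,0.7,0.7,0.7,0.7,0.7,0.7,0.7,0.7,0.7,0.7,0.7])

```text
clock: 17.45
tool_pos: [0.443, 0.2956, 0.2146]
eef_rot: [0.756, 0.654, -0.001, 0.001]
contact_force: [0.2, -0.7, 0.4]
opening: 0.85
finger_force: 0.0
```

```bash
python3 -c "
from h import *
to(.4425,.2975,.054)
print(locate('clear_bottle',np.array([.4425,.298]),.010,snap=True))"
```

```text
t 17.45 pos [0.443  0.2956 0.2146] tool shift [ 0.0021 -0.0008  0.1606] tooly deg -8.3 q [-0.44  0.65 -0.38  1.88  0.37  0.68 -1.18] open 0.85 ff 0.0 F [ 0.2 -0.7  0.4]
{'top': ([470.2, 268.7], np.float64(6.69)), 'scene': ([443.6, 295.6], np.float64(0.09)), 'top+scene': ([445.0, 295.5], np.float64(6.94))}
```

Request:
play_rows(translation=[[0.0015,-0.0008,0.01],[0,0,0.03],[0,0,0.04],[0,0,0.03],[0,0,0.02],[0,0,0.015],[0,0,0.009],[0,0,0.004],[0,0,0],[0,0,0]], delta_rot=[[0,0,0],[0,0,0],[0,0,0],[0,0,0],[0,0,0],[0,0,0],[0,0,0],[0,0,0],[0,0,0],[0,0,0]], grip=[0.7,0.7,0.7,0.7,0.7,0.7,0.7,0.7,0.7,0.7])

```text
clock: 18.9
tool_pos: [0.4423, 0.2994, 0.0573]
eef_rot: [0.755, 0.655, 0.001, 0.0]
contact_force: [-0.6, -0.3, 0.7]
opening: 0.85
finger_force: 0.0
```

Request:
play_rows(translation=[[0,0,0],[0,0,0],[0,0,0],[0,0,0],[0,0,0],[0,0,0],[0,0,0],[0,0,0]], delta_rot=[[0,0,0],[0,0,0],[0,0,0],[0,0,0],[0,0,0],[0,0,0],[0,0,0],[0,0,0]], grip=[0.5,0.4,0.3,0.2,0.1,0,-0.1,-0.1], squeeze=18)

```text
clock: 19.9
tool_pos: [0.4416, 0.2992, 0.0568]
eef_rot: [0.755, 0.655, -0.0, -0.0]
contact_force: [-2.1, 0.2, 2.3]
opening: 0.58
finger_force: 18.0
```

```bash
python3 -c "
from h import *
to(.4425,.2975,.054)"
```

```text
t 19.9 pos [0.4416 0.2992 0.0568] tool shift [-0.0016  0.0011  0.0028] tooly deg -8.1 q [-0.56  0.9  -0.2   1.97  0.52  0.32 -1.32] open 0.58 ff 17.99476025277727 F [-2.1  0.2  2.3]
```

Request:
play_rows(translation=[[0,0,-0.01],[0,0,-0.02],[0,0,-0.03],[0,0,-0.03],[0,0,-0.03],[0,0,-0.02],[0,0,-0.01],[0,0,0]], delta_rot=[[0,0,0],[0,0,0],[0,0,0],[0,0,0],[0,0,0],[0,0,0],[0,0,0],[0,0,0]], grip=[-0.1,-0.1,-0.1,-0.1,-0.1,-0.1,-0.1,-0.1])

```text
clock: 20.9
tool_pos: [0.4424, 0.2992, 0.2073]
eef_rot: [0.756, 0.655, 0.001, 0.0]
contact_force: [-0.5, 0.0, -0.5]
opening: 0.581
finger_force: 18.0
```

Request:
play_rows(translation=[[-0.01,0.003,0],[-0.02,0.006,0],[-0.03,0.008,0],[-0.04,0.0107,0],[-0.04,0.0107,0],[-0.04,0.0107,0],[-0.04,0.0107,0],[-0.04,0.0107,0],[-0.04,0.0107,0],[-0.04,0.0107,0],[-0.04,0.0107,0],[-0.04,0.0107,0],[-0.04,0.0107,0],[-0.03,0.008,0],[-0.02,0.005,0],[-0.006,0.0015,0],[0,0,0],[0,0,0]], delta_rot=[[0,0,0],[0,0,0],[0,0,0],[0,0,0],[0,0,0],[0,0,0],[0,0,0],[0,0,0],[0,0,0],[0,0,0],[0,0,0],[0,0,0],[0,0,0],[0,0,0],[0,0,0],[0,0,0],[0,0,0],[0,0,0]], grip=[-0.1,-0.1,-0.1,-0.1,-0.1,-0.1,-0.1,-0.1,-0.1,-0.1,-0.1,-0.1,-0.1,-0.1,-0.1,-0.1,-0.1,-0.1])

```text
clock: 23.15
tool_pos: [0.506, -0.2298, 0.2067]
eef_rot: [0.755, 0.656, 0.0, -0.0]
contact_force: [0.5, 0.5, -1.2]
opening: 0.581
finger_force: 18.0
```

```bash
python3 -c "
from h import *
to(.506,-.231,.0508)"
```

```text
t 23.15 pos [ 0.506  -0.2298  0.2067] tool shift [-0.0013  0.0002  0.1559] tooly deg -8.0 q [ 0.63  0.7  -0.49  1.82  0.47  0.74 -0.25] open 0.581 ff 17.994251358471587 F [ 0.5  0.5 -1.2]
```

Request:
play_rows(translation=[[-0.001,0,0.01],[0,0,0.025],[0,0,0.03],[0,0,0.03],[0,0,0.025],[0,0,0.015],[0,0,0.01],[0,0,0.005],[0,0,0.003],[0,0,0.002],[0,0,0],[0,0,0]], delta_rot=[[0,0,0],[0,0,0],[0,0,0],[0,0,0],[0,0,0],[0,0,0],[0,0,0],[0,0,0],[0,0,0],[0,0,0],[0,0,0],[0,0,0]], grip=[-0.1,-0.1,-0.1,-0.1,-0.1,-0.1,-0.1,-0.1,-0.1,-0.1,-0.1,-0.1])

```text
clock: 24.65
tool_pos: [0.5062, -0.2323, 0.0521]
eef_rot: [0.755, 0.655, 0.0, 0.0]
contact_force: [-0.0, 0.5, -0.9]
opening: 0.581
finger_force: 18.0
```

Request:
play_rows(translation=[[0,0,0.0006],[0,0,0],[0,0,0],[0,0,0],[0,0,0],[0,0,0],[0,0,0],[0,0,-0.01],[0,0,-0.03],[0,0,-0.04],[0,0,-0.04],[0,0,-0.03],[0,0,-0.01],[0,0,0]], delta_rot=[[0,0,0],[0,0,0],[0,0,0],[0,0,0],[0,0,0],[0,0,0],[0,0,0],[0,0,0],[0,0,0],[0,0,0],[0,0,0],[0,0,0],[0,0,0],[0,0,0]], grip=[-0.1,0.1,0.2,0.3,0.4,0.5,0.7,0.7,0.7,0.7,0.7,0.7,0.7,0.7])

```text
clock: 26.4
tool_pos: [0.5059, -0.2323, 0.2115]
eef_rot: [0.756, 0.655, 0.0, 0.0]
contact_force: [-1.4, 0.1, 0.3]
opening: 0.849
finger_force: 0.0
```

```bash
python3 -c "
from h import *
to(.455,.2505,.21)
for n,p,z in (('clear_bottle',(.506,-.232),.004),('amber_bottle',(.506,-.314),.004),('grey_bottle',(.455,.2505),.01)): print(n,locate(n,np.array(p),z,snap=True))
r.snapshot('scene')
cv2.imwrite('pics/s2.png',r.snapshot('scene'))"
```

```text
t 26.4 pos [ 0.5059 -0.2323  0.2115] tool shift [ 0.4708 -0.1188  0.0012] tooly deg -8.1 q [ 0.64  0.7  -0.5   1.81  0.47  0.75 -0.25] open 0.849 ff 0.0 F [-1.4  0.1  0.3]
clear_bottle {'top': ([508.7, -232.1], np.float64(0.57)), 'scene': ([508.7, -239.4], np.float64(0.1)), 'top+scene': ([507.5, -235.8], np.float64(0.72))}
amber_bottle {'top': ([495.3, -315.1], np.float64(4.93)), 'scene': ([507.9, -318.6], np.float64(0.12)), 'top+scene': ([505.3, -315.2], np.float64(5.08))}
grey_bottle {'top': ([455.6, 252.0], np.float64(0.07)), 'scene': ([458.5, 249.4], np.float64(0.09)), 'top+scene': ([456.1, 251.1], np.float64(0.19))}
```

View pics/s2.png

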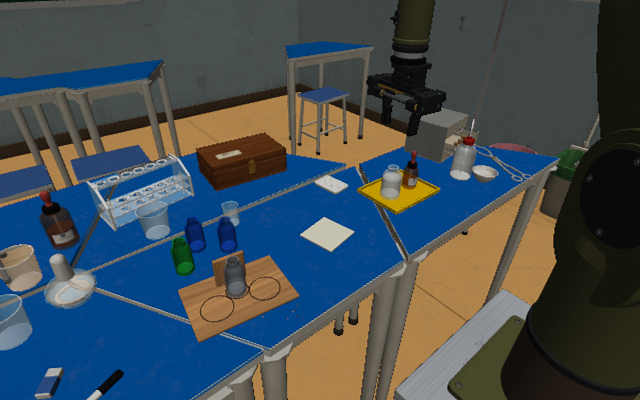

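Both bottles stand upright in the tray at (391,182) and (412,170), and the grey one is still on the stand at (235,277). Now I turn by a quarter and fetch the grey one.

Request:
play_rows(translation=[[0,0,0],[0,0,0],[0,0,0],[0,0,0],[0,0,0],[0,0,0],[0,0,0],[0,0,0],[0,0,0],[0,0,0],[0,0,0]], delta_rot=[[0,0,-9],[0,0,-9],[0,0,-9],[0,0,-9],[0,0,-9],[0,0,-9],[0,0,-9],[0,0,-9],[0,0,-9],[0,0,-9],[0,0,0]], grip=[0.5,0.36,0.36,0.36,0.36,0.36,0.36,0.36,0.36,0.36,0.36])

```text
clock: 28.48
tool_pos: [0.5059, -0.2323, 0.2111]
eef_rot: [0.072, 0.997, 0.0, -0.0]
contact_force: [0.2, -0.3, -0.4]
opening: 0.682
finger_force: 0.0
```

Request:
play_rows(translation=[[0.003,0.01,0],[0.006,0.025,0],[0.01,0.04,0],[0.01,0.04,0],[0.01,0.04,0],[0.01,0.04,0],[0.01,0.04,0],[0.01,0.04,0],[0.01,0.04,0],[0.01,0.04,0],[0.01,0.04,0],[0.01,0.04,0],[0.006,0.025,0],[0.002,0.011,0],[0,0,0],[0,0,0]], delta_rot=[[0,0,0],[0,0,0],[0,0,0],[0,0,0],[0,0,0],[0,0,0],[0,0,0],[0,0,0],[0,0,0],[0,0,0],[0,0,0],[0,0,0],[0,0,0],[0,0,0],[0,0,0],[0,0,0]], grip=[0.36,0.36,0.36,0.36,0.36,0.36,0.36,0.36,0.36,0.36,0.36,0.36,0.36,0.36,0.36,0.36])

```text
clock: 30.48
tool_pos: [0.4569, 0.2491, 0.211]
eef_rot: [0.072, 0.997, -0.001, -0.0]
contact_force: [0.2, 0.2, 0.1]
opening: 0.678
finger_force: 0.0
```

```bash
python3 -c "
from h import *
to(.4555,.2505,.051)"
```

```text
t 30.48 pos [0.4569 0.2491 0.211 ] tool shift [0.0016 0.0015 0.16  ] tooly deg 81.8 q [-0.08  0.75 -0.86  1.91  0.76  0.85  0.08] open 0.678 ff 0.0 F [0.2 0.2 0.1]
```

Request:
play_rows(translation=[[0.0015,0.0015,0.01],[0,0,0.03],[0,0,0.04],[0,0,0.03],[0,0,0.02],[0,0,0.015],[0,0,0.01],[0,0,0.005],[0,0,0],[0,0,0]], delta_rot=[[0,0,0],[0,0,0],[0,0,0],[0,0,0],[0,0,0],[0,0,0],[0,0,0],[0,0,0],[0,0,0],[0,0,0]], grip=[0.36,0.36,0.36,0.36,0.36,0.36,0.36,0.36,0.36,0.36])

```text
clock: 31.72
tool_pos: [0.4557, 0.2525, 0.0516]
eef_rot: [0.071, 0.997, 0.0, 0.0]
contact_force: [0.1, 0.3, 0.0]
opening: 0.673
finger_force: 0.0
```

Request:
play_rows(translation=[[0,0,0],[0,0,0],[0,0,0],[0,0,0],[0,0,0],[0,0,0],[0,0,0],[0,0,0]], delta_rot=[[0,0,0],[0,0,0],[0,0,0],[0,0,0],[0,0,0],[0,0,0],[0,0,0],[0,0,0]], grip=[0.2,0.1,0,-0.1,-0.2,-0.3,-0.4,-0.4], squeeze=15)

```text
clock: 32.72
tool_pos: [0.4554, 0.2521, 0.0512]
eef_rot: [0.071, 0.997, -0.0, 0.0]
contact_force: [-1.0, -1.0, 1.9]
opening: 0.41
finger_force: 15.0
```

```bash
python3 -c "
from h import *
to(.4555,.2505,.051)"
```

```text
t 32.73 pos [0.4554 0.2521 0.0512] tool shift [-0.0003 -0.0015  0.0002] tooly deg 81.9 q [-0.23  0.97 -0.61  2.    1.12  0.56 -0.23] open 0.41 ff 15.000324805732816 F [-1.  -1.   1.9]
```

Request:
play_rows(translation=[[0,0,-0.01],[0,0,-0.02],[0,0,-0.03],[0,0,-0.03],[0,0,-0.02],[0,0,-0.01],[0,0,0],[-0.003,-0.01,0],[-0.008,-0.03,0],[-0.0105,-0.04,0],[-0.0105,-0.04,0],[-0.0105,-0.04,0],[-0.0105,-0.04,0],[-0.008,-0.03,0],[-0.0036,-0.014,0],[0,0,0],[0,0,0]], delta_rot=[[0,0,0],[0,0,0],[0,0,0],[0,0,0],[0,0,0],[0,0,0],[0,0,0],[0,0,0],[0,0,0],[0,0,0],[0,0,0],[0,0,0],[0,0,0],[0,0,0],[0,0,0],[0,0,0],[0,0,0]], grip=[-0.4,-0.4,-0.4,-0.4,-0.4,-0.4,-0.4,-0.4,-0.4,-0.4,-0.4,-0.4,-0.4,-0.4,-0.4,-0.4,-0.4])

```text
clock: 34.85
tool_pos: [0.4849, 0.0033, 0.1713]
eef_rot: [0.07, 0.998, 0.001, 0.0]
contact_force: [1.2, -0.4, -0.3]
opening: 0.409
finger_force: 15.0
```

```bash
python3 -c "
from h import *
to(.4855,.001,.0472)"
```

```text
t 34.85 pos [0.4849 0.0033 0.1713] tool shift [-0.0009 -0.0023  0.1241] tooly deg 82.0 q [ 0.39  0.77 -0.83  2.05  0.88  0.73  0.42] open 0.409 ff 15.000001758453436 F [ 1.2 -0.4 -0.3]
```

Request:
play_rows(translation=[[-0.0009,-0.002,0.01],[0,0,0.025],[0,0,0.03],[0,0,0.025],[0,0,0.015],[0,0,0.01],[0,0,0.005],[0,0,0.003],[0,0,0],[0,0,0]], delta_rot=[[0,0,0],[0,0,0],[0,0,0],[0,0,0],[0,0,0],[0,0,0],[0,0,0],[0,0,0],[0,0,0],[0,0,0]], grip=[-0.4,-0.4,-0.4,-0.4,-0.4,-0.4,-0.4,-0.4,-0.4,-0.4])

```text
clock: 36.1
tool_pos: [0.4858, -0.0005, 0.0486]
eef_rot: [0.071, 0.997, 0.0, 0.0]
contact_force: [-0.4, -0.4, -0.4]
opening: 0.409
finger_force: 15.0
```

Request:
play_rows(translation=[[0,0,0.0005],[0,0,0],[0,0,0],[0,0,0],[0,0,0],[0,0,0],[0,0,0],[0,0,-0.01],[0,0,-0.03],[0,0,-0.04],[0,0,-0.04],[0,0,-0.03],[0,0,-0.01],[0,0,0]], delta_rot=[[0,0,0],[0,0,0],[0,0,0],[0,0,0],[0,0,0],[0,0,0],[0,0,0],[0,0,0],[0,0,0],[0,0,0],[0,0,0],[0,0,0],[0,0,0],[0,0,0]], grip=[-0.4,-0.2,0,0.1,0.2,0.4,0.5,0.5,0.5,0.5,0.5,0.5,0.5,0.5])

```text
clock: 37.85
tool_pos: [0.4855, -0.0006, 0.2079]
eef_rot: [0.071, 0.997, -0.0, 0.0]
contact_force: [0.1, -0.3, -0.2]
opening: 0.748
finger_force: 0.0
```

```bash
python3 -c "
from h import *
to(.4855,.001,.21)
for n,p,z in (('clear_bottle',(.506,-.232),.004),('amber_bottle',(.506,-.314),.004),('grey_bottle',(.4855,.001),.006)): print(n,locate(n,np.array(p),z,snap=True))
cv2.imwrite('pics/s3.png',r.snapshot('scene'))"
```

```text
t 37.85 pos [ 0.4855 -0.0006  0.2079] tool shift [ 0.0002  0.0016 -0.0021] tooly deg 81.9 q [ 0.43  0.72 -0.87  2.01  0.79  0.79  0.52] open 0.748 ff 0.0 F [ 0.1 -0.3 -0.2]
clear_bottle {'scene': ([508.6, -239.6], np.float64(0.13))}
amber_bottle {'scene': ([510.8, -324.3], np.float64(0.25))}
grey_bottle {'scene': ([489.6, -5.2], np.float64(0.09))}
```

View pics/s3.png

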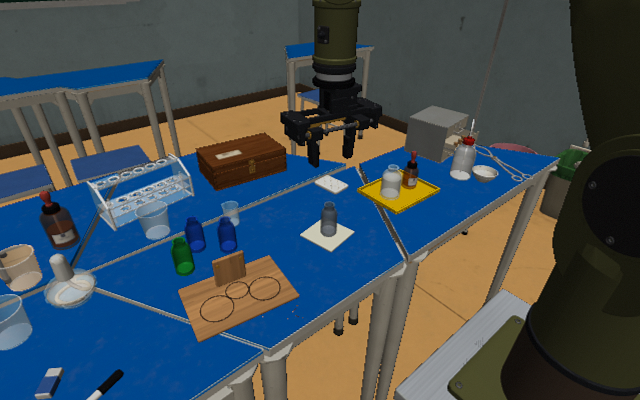

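The grey bottle stands on the middle of the tile at (329,220), and the other two wait in the tray. Next I put the clear one back.

Request:
play_rows(translation=[[0,0,0],[0,0,0],[0,0,0],[0,0,0],[0,0,0],[0,0,0],[0,0,0],[0,0,0],[0,0,0],[0,0,0],[0,0,0]], delta_rot=[[0,0,9],[0,0,9],[0,0,9],[0,0,9],[0,0,9],[0,0,9],[0,0,9],[0,0,9],[0,0,9],[0,0,9],[0,0,0]], grip=[0.5,0.7,0.7,0.7,0.7,0.7,0.7,0.7,0.7,0.7,0.7])

```text
clock: 39.88
tool_pos: [0.4856, -0.0003, 0.2079]
eef_rot: [0.755, 0.656, -0.0, 0.0]
contact_force: [-0.2, 0.6, 0.0]
opening: 0.851
finger_force: 0.0
```

Request:
play_rows(translation=[[-0.01,0.002,0],[-0.03,0.007,0],[-0.04,0.0095,0],[-0.04,0.0095,0],[-0.04,0.0095,0],[-0.04,0.0095,0],[-0.02,0.005,0],[-0.0065,0.001,0],[0,0,0],[0,0,0]], delta_rot=[[0,0,0],[0,0,0],[0,0,0],[0,0,0],[0,0,0],[0,0,0],[0,0,0],[0,0,0],[0,0,0],[0,0,0]], grip=[0.7,0.7,0.7,0.7,0.7,0.7,0.7,0.7,0.7,0.7])

```text
clock: 41.12
tool_pos: [0.506, -0.2308, 0.2078]
eef_rot: [0.755, 0.656, 0.0, -0.0]
contact_force: [-0.2, 0.3, 0.5]
opening: 0.849
finger_force: 0.0
```

```bash
python3 -c "
from h import *
to(.5062,-.2323,.0515)"
```

```text
t 41.12 pos [ 0.506  -0.2308  0.2078] tool shift [-0.0016  0.0004  0.1563] tooly deg -8.0 q [ 0.63  0.7  -0.48  1.82  0.46  0.74 -0.24] open 0.849 ff 0.0 F [-0.2  0.3  0.5]
```

Request:
play_rows(translation=[[-0.001,0,0.01],[0,0,0.03],[0,0,0.04],[0,0,0.03],[0,0,0.02],[0,0,0.015],[0,0,0.008],[0,0,0.003],[0,0,0],[0,0,0]], delta_rot=[[0,0,0],[0,0,0],[0,0,0],[0,0,0],[0,0,0],[0,0,0],[0,0,0],[0,0,0],[0,0,0],[0,0,0]], grip=[0.7,0.7,0.7,0.7,0.7,0.7,0.7,0.7,0.7,0.7])

```text
clock: 42.38
tool_pos: [0.5062, -0.2334, 0.0523]
eef_rot: [0.755, 0.655, 0.0, 0.001]
contact_force: [-0.3, -1.1, 0.7]
opening: 0.848
finger_force: 0.0
```

Request:
play_rows(translation=[[0,0,0],[0,0,0],[0,0,0],[0,0,0],[0,0,0],[0,0,0],[0,0,0],[0,0,0]], delta_rot=[[0,0,0],[0,0,0],[0,0,0],[0,0,0],[0,0,0],[0,0,0],[0,0,0],[0,0,0]], grip=[0.5,0.4,0.3,0.2,0.1,0,-0.1,-0.1], squeeze=18)

```text
clock: 43.38
tool_pos: [0.5058, -0.2332, 0.0517]
eef_rot: [0.755, 0.655, -0.0, 0.0]
contact_force: [-0.5, -0.3, 0.4]
opening: 0.579
finger_force: 18.0
```

Request:
play_rows(translation=[[0,0,-0.01],[0,0,-0.02],[0,0,-0.03],[0,0,-0.03],[0,0,-0.03],[0,0,-0.02],[0,0,-0.01],[0,0,0]], delta_rot=[[0,0,0],[0,0,0],[0,0,0],[0,0,0],[0,0,0],[0,0,0],[0,0,0],[0,0,0]], grip=[-0.1,-0.1,-0.1,-0.1,-0.1,-0.1,-0.1,-0.1])

```text
clock: 44.38
tool_pos: [0.5059, -0.2333, 0.2022]
eef_rot: [0.755, 0.655, 0.0, 0.0]
contact_force: [0.0, 0.5, -1.0]
opening: 0.581
finger_force: 18.0
```

```bash
python3 -c "
from h import *
to(.4425,.2985,.21)"
```

```text
t 44.38 pos [ 0.5059 -0.2333  0.2022] tool shift [ 0.5175 -0.138  -0.0081] tooly deg -8.1 q [ 0.64  0.71 -0.48  1.82  0.47  0.73 -0.25] open 0.581 ff 17.995390720702083 F [ 0.   0.5 -1. ]
```

Request:
play_rows(translation=[[0.01,-0.003,0],[0.02,-0.006,0],[0.03,-0.008,0],[0.04,-0.0107,0],[0.04,-0.0107,0],[0.04,-0.0107,0],[0.04,-0.0107,0],[0.04,-0.0107,0],[0.04,-0.0107,0],[0.04,-0.0107,0],[0.04,-0.0107,0],[0.04,-0.0107,0],[0.04,-0.0107,0],[0.03,-0.008,0],[0.02,-0.005,0],[0.007,-0.001,0],[0,0,0],[0,0,0]], delta_rot=[[0,0,0],[0,0,0],[0,0,0],[0,0,0],[0,0,0],[0,0,0],[0,0,0],[0,0,0],[0,0,0],[0,0,0],[0,0,0],[0,0,0],[0,0,0],[0,0,0],[0,0,0],[0,0,0],[0,0,0],[0,0,0]], grip=[-0.1,-0.1,-0.1,-0.1,-0.1,-0.1,-0.1,-0.1,-0.1,-0.1,-0.1,-0.1,-0.1,-0.1,-0.1,-0.1,-0.1,-0.1])

```text
clock: 46.62
tool_pos: [0.4427, 0.2964, 0.2015]
eef_rot: [0.756, 0.654, -0.001, 0.001]
contact_force: [0.5, -0.4, -1.1]
opening: 0.58
finger_force: 18.0
```

```bash
python3 -c "
from h import *
to(.442,.2982,.0575)"
```

```text
t 46.62 pos [0.4427 0.2964 0.2015] tool shift [ 0.0019 -0.0009  0.144 ] tooly deg -8.2 q [-0.45  0.67 -0.37  1.89  0.38  0.65 -1.2 ] open 0.58 ff 17.99531279328599 F [ 0.5 -0.4 -1.1]
```

Request:
play_rows(translation=[[0.0003,-0.0005,0.01],[0,0,0.025],[0,0,0.03],[0,0,0.03],[0,0,0.02],[0,0,0.01],[0,0,0.008],[0,0,0.005],[0,0,0.003],[0,0,0.001],[0,0,0],[0,0,0]], delta_rot=[[0,0,0],[0,0,0],[0,0,0],[0,0,0],[0,0,0],[0,0,0],[0,0,0],[0,0,0],[0,0,0],[0,0,0],[0,0,0],[0,0,0]], grip=[-0.1,-0.1,-0.1,-0.1,-0.1,-0.1,-0.1,-0.1,-0.1,-0.1,-0.1,-0.1])

```text
clock: 48.12
tool_pos: [0.442, 0.2986, 0.0599]
eef_rot: [0.755, 0.655, 0.0, 0.0]
contact_force: [-0.4, -0.1, -0.3]
opening: 0.585
finger_force: 18.0
```

Request:
play_rows(translation=[[0,0,0.0018],[0,0,0],[0,0,0]], delta_rot=[[0,0,0],[0,0,0],[0,0,0]], grip=[-0.1,-0.1,-0.1])

```text
clock: 48.5
tool_pos: [0.4419, 0.2985, 0.0579]
eef_rot: [0.755, 0.655, -0.0, 0.0]
contact_force: [-0.3, -0.3, -1.0]
opening: 0.576
finger_force: 18.0
```

Request:
play_rows(translation=[[0,0,0],[0,0,0],[0,0,0],[0,0,0],[0,0,0],[0,0,0],[0,0,-0.01],[0,0,-0.03],[0,0,-0.04],[0,0,-0.04],[0,0,-0.03],[0,0,-0.01],[0,0,0]], delta_rot=[[0,0,0],[0,0,0],[0,0,0],[0,0,0],[0,0,0],[0,0,0],[0,0,0],[0,0,0],[0,0,0],[0,0,0],[0,0,0],[0,0,0],[0,0,0]], grip=[0.1,0.2,0.3,0.4,0.5,0.7,0.7,0.7,0.7,0.7,0.7,0.7,0.7])

```text
clock: 50.12
tool_pos: [0.4419, 0.2984, 0.2181]
eef_rot: [0.755, 0.655, 0.0, 0.0]
contact_force: [0.2, -0.1, 0.0]
opening: 0.845
finger_force: 0.0
```

```bash
python3 -c "
from h import *
to(.5063,-.3147,.21)
print(locate('clear_bottle',np.array([.4425,.298]),.010,snap=True))"
```

```text
t 50.12 pos [0.4419 0.2984 0.2181] tool shift [-0.5978  0.1505  0.0081] tooly deg -8.1 q [-0.44  0.64 -0.4   1.88  0.37  0.69 -1.2 ] open 0.845 ff 0.0 F [ 0.2 -0.1  0. ]
{'top': ([456.5, 278.0], np.float64(7.79)), 'scene': ([445.9, 295.1], np.float64(0.1)), 'top+scene': ([448.1, 294.9], np.float64(8.01))}
```

Clear is within 2 mm of its start. Next is amber.

Request:
play_rows(translation=[[-0.02,0.005,0],[-0.03,0.0075,0],[-0.04,0.01,0],[-0.04,0.01,0],[-0.04,0.01,0],[-0.04,0.01,0],[-0.04,0.01,0],[-0.04,0.01,0],[-0.04,0.01,0],[-0.04,0.01,0],[-0.04,0.01,0],[-0.04,0.01,0],[-0.04,0.01,0],[-0.04,0.01,0],[-0.04,0.01,0],[-0.02,0.006,0],[-0.008,0.002,0],[0,0,0],[0,0,0]], delta_rot=[[0,0,0],[0,0,0],[0,0,0],[0,0,0],[0,0,0],[0,0,0],[0,0,0],[0,0,0],[0,0,0],[0,0,0],[0,0,0],[0,0,0],[0,0,0],[0,0,0],[0,0,0],[0,0,0],[0,0,0],[0,0,0],[0,0,0]], grip=[0.6,0.5,0.5,0.5,0.5,0.5,0.5,0.5,0.5,0.5,0.5,0.5,0.5,0.5,0.5,0.5,0.5,0.5,0.5])

```text
clock: 52.7
tool_pos: [0.5062, -0.3134, 0.2179]
eef_rot: [0.755, 0.656, 0.0, -0.0]
contact_force: [-0.0, 1.7, -0.1]
opening: 0.75
finger_force: 0.0
```

```bash
python3 -c "
from h import *
to(.5063,-.3147,.055)"
```

```text
t 52.7 pos [ 0.5062 -0.3134  0.2179] tool shift [-0.0014  0.0004  0.1629] tooly deg -8.0 q [ 0.76  0.73 -0.51  1.69  0.45  0.84 -0.08] open 0.75 ff 0.0 F [-0.   1.7 -0.1]
```

Request:
play_rows(translation=[[0,0,0.01],[0,0,0.03],[0,0,0.04],[0,0,0.03],[0,0,0.02],[0,0,0.015],[0,0,0.01],[0,0,0.005],[0,0,0.0025],[0,0,0],[0,0,0]], delta_rot=[[0,0,0],[0,0,0],[0,0,0],[0,0,0],[0,0,0],[0,0,0],[0,0,0],[0,0,0],[0,0,0],[0,0,0],[0,0,0]], grip=[0.5,0.5,0.5,0.5,0.5,0.5,0.5,0.5,0.5,0.5,0.5])

```text
clock: 54.08
tool_pos: [0.5066, -0.3149, 0.0559]
eef_rot: [0.755, 0.655, 0.0, 0.0]
contact_force: [0.0, -0.0, -0.9]
opening: 0.747
finger_force: 0.0
```

Request:
play_rows(translation=[[0,0,0],[0,0,0],[0,0,0],[0,0,0],[0,0,0],[0,0,0],[0,0,0],[0,0,0]], delta_rot=[[0,0,0],[0,0,0],[0,0,0],[0,0,0],[0,0,0],[0,0,0],[0,0,0],[0,0,0]], grip=[0.3,0.2,0.1,0,-0.1,-0.2,-0.3,-0.3], squeeze=15)

```text
clock: 55.08
tool_pos: [0.5061, -0.3148, 0.0554]
eef_rot: [0.755, 0.655, -0.0, -0.0]
contact_force: [-1.1, -0.4, 1.5]
opening: 0.455
finger_force: 15.0
```

Request:
play_rows(translation=[[0,0,-0.01],[0,0,-0.02],[0,0,-0.03],[0,0,-0.03],[0,0,-0.03],[0,0,-0.02],[0,0,-0.01],[0,0,0]], delta_rot=[[0,0,0],[0,0,0],[0,0,0],[0,0,0],[0,0,0],[0,0,0],[0,0,0],[0,0,0]], grip=[-0.3,-0.3,-0.3,-0.3,-0.3,-0.3,-0.3,-0.3])

```text
clock: 56.08
tool_pos: [0.5066, -0.3149, 0.2064]
eef_rot: [0.755, 0.655, 0.0, 0.001]
contact_force: [0.4, 0.4, -0.8]
opening: 0.453
finger_force: 15.0
```

```bash
python3 -c "
from h import *
to(.429,.206,.21)"
```

```text
t 56.08 pos [ 0.5066 -0.3149  0.2064] tool shift [ 0.5047 -0.1505 -0.0041] tooly deg -8.1 q [ 0.76  0.75 -0.5   1.7   0.47  0.81 -0.09] open 0.453 ff 14.99623808690366 F [ 0.4  0.4 -0.8]
```

Request:
play_rows(translation=[[0.01,-0.003,0],[0.02,-0.006,0],[0.03,-0.009,0],[0.04,-0.0119,0],[0.04,-0.0119,0],[0.04,-0.0119,0],[0.04,-0.0119,0],[0.04,-0.0119,0],[0.04,-0.0119,0],[0.04,-0.0119,0],[0.04,-0.0119,0],[0.04,-0.0119,0],[0.04,-0.0119,0],[0.03,-0.009,0],[0.0147,-0.0045,0],[0,0,0],[0,0,0],[0,0,0]], delta_rot=[[0,0,0],[0,0,0],[0,0,0],[0,0,0],[0,0,0],[0,0,0],[0,0,0],[0,0,0],[0,0,0],[0,0,0],[0,0,0],[0,0,0],[0,0,0],[0,0,0],[0,0,0],[0,0,0],[0,0,0],[0,0,0]], grip=[-0.3,-0.3,-0.3,-0.3,-0.3,-0.3,-0.3,-0.3,-0.3,-0.3,-0.3,-0.3,-0.3,-0.3,-0.3,-0.3,-0.3,-0.3])

```text
clock: 58.32
tool_pos: [0.4289, 0.2045, 0.2053]
eef_rot: [0.756, 0.654, -0.0, 0.0]
contact_force: [-0.2, -0.5, -1.1]
opening: 0.451
finger_force: 15.0
```

Request:
play_rows(translation=[[0,0,0.01],[0,0,0.025],[0,0,0.03],[0,0,0.03],[0,0,0.02],[0,0,0.01],[0,0,0.008],[0,0,0.005],[0,0,0.003],[0,0,0.001],[0,0,0],[0,0,0]], delta_rot=[[0,0,0],[0,0,0],[0,0,0],[0,0,0],[0,0,0],[0,0,0],[0,0,0],[0,0,0],[0,0,0],[0,0,0],[0,0,0],[0,0,0]], grip=[-0.3,-0.3,-0.3,-0.3,-0.3,-0.3,-0.3,-0.3,-0.3,-0.3,-0.3,-0.3])

```text
clock: 59.82
tool_pos: [0.4288, 0.2062, 0.0636]
eef_rot: [0.755, 0.655, 0.0, 0.0]
contact_force: [0.9, 0.5, -0.4]
opening: 0.455
finger_force: 15.0
```

```bash
python3 -c "
from h import *
to(.429,.206,.0614)"
```

```text
t 59.83 pos [0.4288 0.2062 0.0636] tool shift [-0.0001  0.0002  0.0022] tooly deg -8.1 q [-0.47  0.86 -0.12  2.14  0.58  0.17 -1.27] open 0.455 ff 14.996399239874307 F [ 0.9  0.5 -0.4]
```

Request:
play_rows(translation=[[0,0,0.001],[0,0,0.001],[0,0,0],[0,0,0]], delta_rot=[[0,0,0],[0,0,0],[0,0,0],[0,0,0]], grip=[-0.3,-0.3,-0.3,-0.3])

```text
clock: 60.32
tool_pos: [0.4287, 0.2062, 0.0614]
eef_rot: [0.755, 0.655, -0.0, 0.0]
contact_force: [0.2, -0.7, -0.4]
opening: 0.455
finger_force: 15.0
```

Request:
play_rows(translation=[[0,0,0],[0,0,0],[0,0,0],[0,0,0],[0,0,0],[0,0,0],[0,0,-0.01],[0,0,-0.03],[0,0,-0.04],[0,0,-0.04],[0,0,-0.03],[0,0,-0.01],[0,0,0]], delta_rot=[[0,0,0],[0,0,0],[0,0,0],[0,0,0],[0,0,0],[0,0,0],[0,0,0],[0,0,0],[0,0,0],[0,0,0],[0,0,0],[0,0,0],[0,0,0]], grip=[-0.2,-0.1,0,0.2,0.4,0.5,0.5,0.5,0.5,0.5,0.5,0.5,0.5])

```text
clock: 61.95
tool_pos: [0.4287, 0.2059, 0.2216]
eef_rot: [0.756, 0.655, 0.0, 0.0]
contact_force: [-0.2, -1.0, -0.5]
opening: 0.751
finger_force: 0.0
```

Request:
play_rows(translation=[[-0.02,0,0],[-0.04,0.01,0],[-0.04,0.01,0],[-0.04,0.01,0],[-0.04,0.01,0],[-0.04,0.01,0],[-0.04,0.01,0],[-0.04,0.01,0],[-0.04,0.01,0],[-0.02,0.01,0],[0,0,0],[0,0,0]], delta_rot=[[0,0,0],[0,0,0],[0,0,0],[0,0,0],[0,0,0],[0,0,0],[0,0,0],[0,0,0],[0,0,0],[0,0,0],[0,0,0],[0,0,0]], grip=[0.5,0.5,0.5,0.5,0.5,0.5,0.5,0.5,0.5,0.5,0.5,0.5])

```text
clock: 63.45
tool_pos: [0.4657, -0.162, 0.2208]
eef_rot: [0.755, 0.656, -0.0, -0.001]
contact_force: [-0.1, -0.6, -0.2]
opening: 0.75
finger_force: 0.0
```

```bash
python3 -c "
from h import *
to(0.5,-.15,.21)
for n,p,z in (('clear_bottle',(.4425,.298),.01),('amber_bottle',(.429,.206),.01),('grey_bottle',(.4855,.001),.006)): print(n,locate(n,np.array(p),z,snap=True))
cv2.imwrite('pics/s4.png',r.snapshot('scene'))"
```

```text
t 63.45 pos [ 0.4657 -0.162   0.2208] tool shift [0.0167 0.0323 0.0107] tooly deg -8.1 q [ 0.56  0.61 -0.5   1.98  0.46  0.66 -0.38] open 0.75 ff 0.0 F [-0.1 -0.6 -0.2]
clear_bottle {'top': ([443.2, 297.4], np.float64(0.08)), 'scene': ([445.4, 294.8], np.float64(0.09)), 'top+scene': ([443.1, 296.5], np.float64(0.2))}
amber_bottle {'top': ([430.2, 207.0], np.float64(0.06)), 'scene': ([431.6, 203.7], np.float64(0.08)), 'top+scene': ([429.9, 205.4], np.float64(0.18))}
grey_bottle {'top': ([485.1, -0.9], np.float64(0.15)), 'scene': ([488.0, -3.6], np.float64(0.08)), 'top+scene': ([486.4, -1.5], np.float64(0.25))}
```

View pics/s4.png

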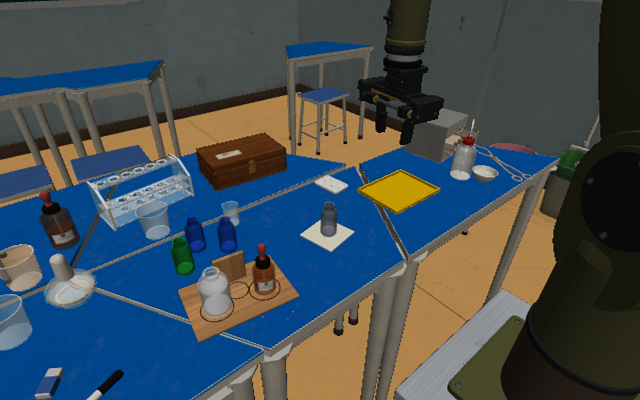

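The picture shows clear (215,293) and amber (264,272) back on their rings and grey upright on the tile (329,220). The measured positions are within 2 mm of the targets.

```bash
python3 -c "
from plant import r
print(r.finish_job())"
```

```text
the job is handed in; nothing more can be done
None
```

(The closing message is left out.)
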